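# Lay the rusk carton down on the breakfast board

### The job

The carton of rusks must travel lying flat on the serving board. It is too wide to grip, so slide it, upright, until its foot is squarely up against the board's open end, then push high on its back to tip it over that edge onto the board, and finally push its base end until the carton is fully home and square against the stop bar in front of the rail, pressing it there for a moment with about 11 newtons. The carton dents at 20 newtons, so never push harder than that, and leave the mug, tumbler and bowl where they stand.

Things in the scene. Friction and masses are not known exactly. Their poses are not given: they have to be found in the camera images.
- carton: Closed cardboard carton, paper band: 100 mm (x) by 120 (y) by 150 high (z), 0.35 to 0.7 kg, loose. Starts upright, 25 to 85 mm off the board's open end, askew by up to 0.2 rad. Origin: centre of its underside. +x face looks towards the board, -x face is its back. Dents (fails) if pushed with over 20 N. Tipped rightly it lies on its +x face: z along the board's +x, origin 68 mm above the table.
- tip_point (a point): Point on the carton's back (-x) face, 120 mm above its underside, mid-width: push here to tip it; under 8 N does it at the edge, elsewhere it may topple. Its back rises as it tips: follow it up, round the edge, past 0.6 rad, where it falls by itself. To slide it upright push at or below 35 mm: 2 to 5 N; stopped by the edge it starts to lift at 5 to 11 N.
- board: Wooden serving board, fixed: 220 mm (x) by 200 (y), 18 thick, flat on the table. Origin: centre of its underside. Its +x is the direction in which the carton is slid, tipped and pushed home; its open end is at x = -110 mm.
- board_edge (a point): Middle of the top edge of the board's open end, 18 mm above the table: the step that stops the carton's foot. Axes as the board's.
- rail: Wooden rail fixed across the board's far end, 200 mm long, 20 thick, top 68 mm above the table; frame as the board's. Before it a 160 mm long stop bar, 22 to 58 mm above the table, stops the carton's top end. Set by hand, its face lies anywhere from x = +80 to +50 mm, not reported: find it by feel. It holds fast. Home: bar and rail feel over 4.5 N for 0.3 s; friction adds 2 to 5.
- mug: Cream mug with a handle, 86 mm across, 75 mm high; bystander, leave alone. Origin at the centre of its underside.
- tumbler: Glass tumbler, 72 mm across, 100 mm high; bystander, leave alone. Origin at the centre of its underside.
- bowl: Cream bowl of berries, 120 mm across, 60 mm high; bystander, leave alone. Origin at the centre of its underside.
Not all that is in view belongs to the job. What is shaped like the carton but yellow is not meant.

How it is judged (in metres and radians):
On the way, in this order (a step that is already met when the one before it is completed fails the run):
1. the carton, still upright, stands with its foot squarely against the board's open end (gap under 4 mm, skew under 0.06 rad) (x of carton in the frame of board between -0.164 and -0.155 m and angle between the x axis of carton and the x axis of board, either way round below 0.06 rad and angle between carton's own z axis and vertical below 0.06 rad), for 0.2 s.
2. the carton has been tipped over the edge and lies on its side on the board (angle between carton's own z axis and vertical between 1.5 and 1.64 rad and height (world z) of carton between 0.063 and 0.073 m and angle between the z axis of carton and the x axis of board, either way round below 0.25 rad and angular speed of carton below 0.3 rad/s), for 0.2 s.
3. the lying carton is pressed home against the rail's stop bar with more than 4.5 N for 0.3 s (angle between carton's own z axis and vertical between 1.5 and 1.64 rad and height (world z) of carton between 0.063 and 0.073 m and contact force between carton and rail above 4.5 N), for 0.3 s.
At the end, for the whole second after the job is handed in: The carton lies flat on its side on the board (within 0.07 rad), where it was pressed home: its base end 70 to 100 mm short of the board's middle, give or take 4 mm, as the stop bar is set; square to the board within 0.06 rad, centred across it within 40 mm, released and at rest (angle between carton's own z axis and vertical between 1.5 and 1.64 rad and height (world z) of carton between 0.063 and 0.073 m and x of carton in the frame of board between -0.104 and -0.065 m and y of carton in the frame of board between -0.04 and 0.04 m and angle between the z axis of carton and the x axis of board, either way round below 0.06 rad and linear speed of carton below 0.01 m/s); the robot touches nothing.
It fails at once if the robot pushes the carton with more than 20 N (contact force between any of the fingers, the arm and carton above 20 N).
It fails at once if the mug is moved by more than 15 mm (distance of mug from where it was at the start of the episode above 0.015 m).
It fails at once if the tumbler is moved by more than 15 mm (distance of tumbler from where it was at the start of the episode above 0.015 m).
It fails at once if the bowl is moved by more than 15 mm (distance of bowl from where it was at the start of the episode above 0.015 m).
It also fails if it takes over 72 s, if anything falls off the work surface, if the arm or the gripper's body presses on something with over 40 N, if the wrist force passes 120 N, or if a joint passes its speed limit or range.

### The arm

A 6-joint arm with a two-finger parallel gripper is mounted at the origin on the work surface. World frame = base frame: x ahead of the robot, y to its left, z up, the work surface at z = 0. Lengths are in mm, angles in rad, forces in N, time in s.
With the tool pointing down it reaches from about 300 to 775 mm from the base axis. Payload 14.6 kg.
Tool frame: the origin (TCP) lies between the finger pads; the fingertips stand 25 mm ahead of it and the grasp point (between the pads) lies 6 mm ahead of it; z points along the fingers, y is the line along which they close (so a half turn about z gives the same grasp; the last joint's range is limited). The gripper opens to 94 mm and grips with 3 to 60 N. Pads are 16 mm wide; open, the fingers measure 119 mm over their backs; the gripper's body (75 mm by 177 mm) begins 78 mm behind the grasp point.
Start: joints at [-1.352, 0.3, 1.521, -0, 1.321, -0.067], TCP at [155.052, -527.682, 230.446] pointing down, gripper open.
Joint ranges: [-3.03, 3.03], [-0.79, 2.21], [0.23, 2.52], [-1.04, 4.18], [0, 3.07], [-2.55, 2.55]. Speed limits (rad/s): [2.22, 2.22, 2.57, 3.14, 3.14, 3.14].

### API

Orientations are given as [roll, pitch, yaw] about the fixed x, y, z axes, in that order (R = Rz(yaw) Ry(pitch) Rx(roll)).
In Python, from cell import manip gives the robot as it stands. The module is installed in compiled form; this text tells all that it offers.
- The arm moves only by the tool step_arm, never from a script. Its argument "series" is one flat list of numbers, 5 for each row, row after row: the shift along the world's x, y, z in mm, then the turn about the world's z in rad, then the closure, from 0 (fully open) to 1 (shut). In form: [dx, dy, dz, spin, jaw, dx, dy, dz, spin, jaw, ...]. A call has 1 to 20 rows; each row shifts and turns the commanded pose from where the row before left it; what a row does not reach is not made up. A row lasts 1/8 s, in which the tool goes at most 62.5 mm and 10.7 degrees, less where a joint would pass 70% of its speed; a pose out of reach is approached as far as the arm can. A call is refused whole if a number of a shift passes 62.5 or a number of a turn 0.188, either way. A call with a gripper value outside its range is refused whole. The fingers move at their own pace and stop on an object; "squeeze" is the grip in N (left out, the last holds). Time passes only in rows, so rows that do not move let the fingers close. It gives the time, the measured TCP pose, the force, the opening and the grip force at its end, in the units of the state.
- manip.read_state(): the state, without advancing time (a new reading comes with each control period).
- manip.camera(name): name is "scene" or "top" or "wrist"; returns (picture, depth): 400x640x3 uint8, blue, green, red; 400x640 float32, mm along the optical axis (not along the pixel's ray), 0 where there is no reading.
- manip.camera_info(name): a dict with "fovy" (degrees; the focal length in pixels is half the picture's height over the tangent of half this angle, whatever the lens; pixels are square), "cx", "cy" (the principal point, pixels), "k1" (the pictures are not rectified: a ray, as slopes to the right and down, at radius r is drawn at 1 + k1 r^2 times it, then the intrinsics apply), "eye" and "orientation" of the camera in the world. Camera axes: x right, y down, z forward; pixel columns grow to the right and rows downward; lengths in mm; the calibration is good to about 2 mm. A picture is of the moment at which its call begins: read the wrist's pose just before it. camera_info takes no time and is no camera call; for the wrist camera it gives the pose at the moment of the call.
- manip.sign_off(): hands the job in; it is judged then, once.
The state is a dict: "clock": time; "joints": joint angles; "qd": joint speeds; "effort": joint torques, N m; "eef_pos": TCP position; "eef_rot": TCP orientation; "wrist_force": force on the tool from outside, world axes, zero at the start; "moment": the same for the moment, N m; "finger_gap": finger opening in mm; "finger_force": force on a finger pad.
Only numpy, scipy, OpenCV 4.12 (cv2) and the standard library are available. Lean on these libraries where they do the work, as an engineer would, in place of code of your own. Each camera call takes 0.05 s, during which the arm holds its last target. There are 200 camera calls.

## Working session

There is one attempt and no reset: what is moved stays moved. The work goes in short steps, Python scripts to look and compute and a tool call to move; the robot and the scene stay as the last step left them, time stands still between calls to the robot, and variables do not carry over. Pictures are saved under pics/ and viewed, at most 10 in all, crops included, and the job is handed in when it is done.

Besides the shell and the picture viewer there is one more tool, called after ">>>" by a JSON object that holds its "op" and its "data". step_arm: Moves the arm, as the interface text tells. Its arguments: {"type":"object","properties":{"series":{"type":"array"},"squeeze":{"type":"number"}},"required":["series"]}

```bash
mkdir -p pics
cat > h.py <<'E'
import numpy as np, cv2
from cell import manip
from scipy.spatial.transform import Rotation as R
def cloud(name):
    ci=manip.camera_info(name); img,d=manip.camera(name)
    f=200/np.tan(np.radians(ci["fovy"])/2)
    K=np.array([[f,0,ci["cx"]],[0,f,ci["cy"]],[0,0,1.]])
    v,u=np.mgrid[0:400,0:640]
    p=np.stack([u,v],-1).reshape(-1,1,2).astype(np.float64)
    n=cv2.undistortPoints(p,K,np.array([ci["k1"],0,0,0.])).reshape(400,640,2)
    P=np.dstack([n[...,0]*d,n[...,1]*d,d])
    o=np.array(ci["orientation"])
    Rm=R.from_euler('xyz',o).as_matrix() if o.size==3 else o.reshape(3,3)
    W=P@Rm.T+np.array(ci["eye"]); W[d==0]=np.nan
    return img,d,W,ci
E
python3 - <<'E'
from h import *
for n in("scene","top"):
    img,d,W,ci=cloud(n); cv2.imwrite(f"pics/{n}0.png",img); np.save(n+"0.npy",W); print(ci)
print(manip.read_state())
E
```

```text
{'fovy': 51.915713352465595, 'cx': 317.09086625661786, 'cy': 194.88774443040526, 'k1': -0.013060954678151502, 'eye': array([ 232.64438456,   -7.76921288, 1189.7344002 ]), 'orientation': array([-2.81422560e+00, -1.87029907e-05, -1.49990364e+00])}
{'fovy': 47.38669070800895, 'cx': 320.40131357252704, 'cy': 200.15384359234636, 'k1': 0.020745379354070666, 'eye': array([ 530.39821334,   25.68739167, 1159.53448951]), 'orientation': array([-3.0787111 ,  0.02872654, -1.5908601 ])}
{'clock': 0.1, 'joints': array([-1.35161363e+00,  3.00398389e-01,  1.52150581e+00,  6.21661903e-06,
        1.32070133e+00, -6.65792576e-02]), 'qd': array([-0.00039502, -0.00189943, -0.00161542,  0.00041817, -0.00015199,
       -0.00100513]), 'effort': array([ 1.63886365e-03, -5.32636642e+01, -3.53280473e+01,  7.09598651e-02,
        2.34492804e-02, -6.31534726e-05]), 'eef_pos': array([ 155.00353329, -527.49225964,  229.95804484]), 'eef_rot': array([-3.14058243e+00, -7.33946099e-05,  2.85760377e-01]), 'wrist_force': array([-0.02999837, -0.05499401, -0.12025893]), 'moment': array([ 0.02114849,  0.03445384, -0.02901809]), 'finger_force': 0.0, 'finger_gap': 94.27898398698925}
```

View pics/top0.png

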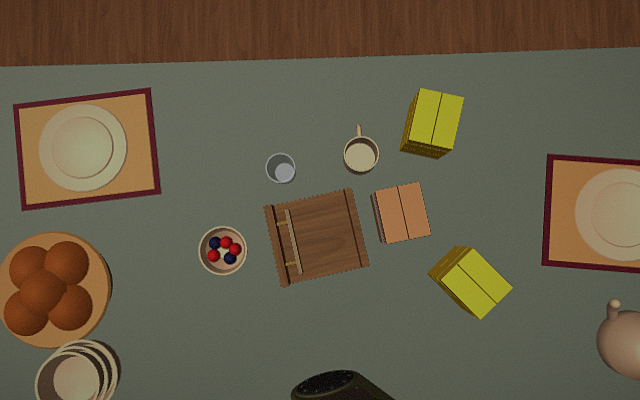

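View pics/scene0.png

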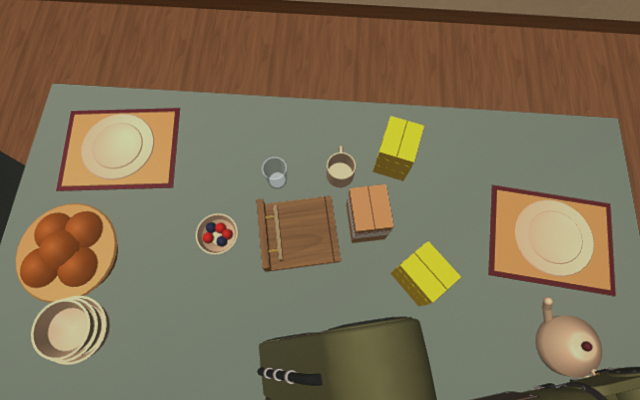

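The top view shows three carton-shaped things: orange at (402,213), yellow at (433,118) and yellow at (470,283). The orange one is the carton. The board is centred near (317,238), with its rail and bar on the left at (285,245) and its open end on the right. The mug is at (361,155), the tumbler at (281,168) and the bowl at (222,250).

```bash
cat > m.py <<'E'
from h import *
def rect(W,m):
    P=W[m][:,:2].astype(np.float32); c,s,a=cv2.minAreaRect(P); return np.round(c,1),np.round(s,1),round(a,1),cv2.boxPoints((c,s,a)).round(0).tolist(),len(P)
E
python3 - <<'E'
from m import *
img=cv2.imread("pics/top0.png");W=np.load("top0.npy")
Z=W[...,2]
print("table z",np.nanmedian(Z[100:120,200:240]))
def box(u0,u1,v0,v1,z0,z1):
    m=np.zeros(Z.shape,bool); m[v0:v1,u0:u1]=1
    m&=(Z>z0)&(Z<z1)
    n,l,s,_=cv2.connectedComponentsWithStats(m.astype(np.uint8)); k=1+np.argmax(s[1:,4]); m=l==k
    return rect(W,cv2.erode(m.astype(np.uint8),np.ones((1,1)))>0)
print("carton",box(360,440,175,250,140,160))
print("board",box(255,375,180,295,10,25))
print("rail",box(255,375,180,295,60,75))
print("bar",box(255,375,180,295,50,64))
print("mug",box(335,385,120,180,60,90))
print("tumb",box(260,300,145,190,60,120))
print("bowl",box(190,255,220,280,40,80))
print("y1",box(400,470,85,165,130,170)); print("y2",box(425,515,245,325,130,170))
cv2.imwrite("pics/c0.png",cv2.resize(img[140:320,190:520],None,fx=2.4,fy=2.4))
E
```

```text
table z 0.7596518528130218
carton (array([ 563.4, -127.5]), array([119.7, 100.5]), 10.7, [[495.0, -89.0], [514.0, -188.0], [632.0, -166.0], [613.0, -67.0]], 2479)
board (array([515.3,  57.5]), array([200.3, 200.5]), 11.6, [[397.0, 136.0], [437.0, -61.0], [634.0, -21.0], [593.0, 176.0]], 5637)
rail (array([493.4, 164.7]), array([199.8,  20.6]), 11.7, [[394.0, 155.0], [398.0, 134.0], [593.0, 175.0], [589.0, 195.0]], 719)
bar (array([501.2, 123.8]), array([158.8,  10.5]), 11.6, [[422.0, 113.0], [425.0, 103.0], [580.0, 135.0], [578.0, 145.0]], 288)
mug (array([714.9, -47.6]), array([ 84.9, 100.2]), 57.4, [[650.0, -56.0], [734.0, -110.0], [780.0, -39.0], [696.0, 15.0]], 277)
tumb (array([675.5, 148.2]), array([70.1, 69.7]), 43.1, [[626.0, 150.0], [674.0, 99.0], [725.0, 147.0], [677.0, 198.0]], 321)
bowl (array([485.5, 292.2]), array([79.4, 66.2]), 79.4, [[446.0, 259.0], [511.0, 247.0], [525.0, 325.0], [460.0, 337.0]], 640)
y1 (array([ 772. , -207.2]), array([100.2, 124. ]), 76.2, [[700.0, -241.0], [820.0, -271.0], [844.0, -173.0], [724.0, -144.0]], 2559)
y2 (array([ 406.3, -280.8]), array([122.1, 100.6]), 43.0, [[327.0, -286.0], [396.0, -359.0], [485.0, -276.0], [417.0, -202.0]], 2736)
```

View pics/c0.png

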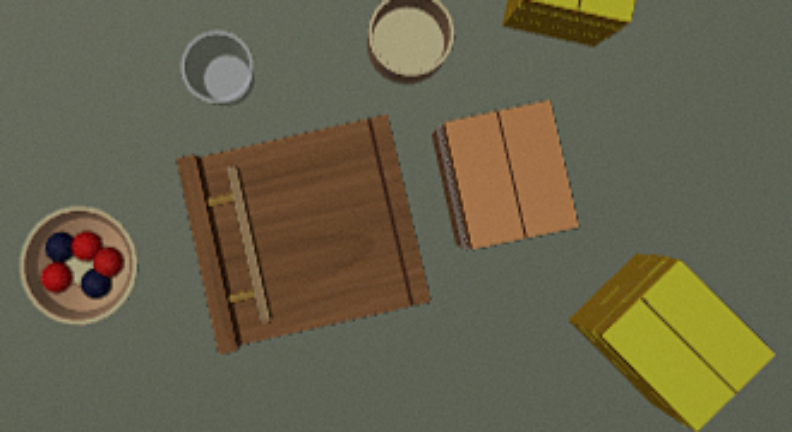

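>>> {"op": "step_arm", "data": {"series": [15, 10, 0, 0.05, 0.36, 37, 27, 0, 0.13, 0.36, 37, 27, 0, 0.13, 0.36, 37, 27, 0, 0.13, 0.36, 37, 27, 0, 0.13, 0.36, 37, 27, 0, 0.13, 0.36, 37, 27, 0, 0.13, 0.36, 37, 27, 0, 0.13, 0.36, 37, 27, 0, 0.13, 0.36, 37, 27, 0, 0.13, 0.36, 37, 27, 0, 0.13, 0.36, 30, 20, 0, 0.1, 0.36, 12, 7, 0, 0.037, 0.36, 0, 0, 0, 0, 0.36, 0, 0, 0, 0, 0.36]}}

```text
clock: 1.98
eef_pos: [581.3, -221.3, 230.5]
eef_rot: [-3.141, 0.0, 1.771]
wrist_force: [0.1, -0.9, 0.3]
finger_gap: 59.7
finger_force: 0.0
```

>>> {"op": "step_arm", "data": {"series": [0, 0, -30, 0, 0.36, 0, 0, -35, 0, 0.36, 0, 0, -35, 0, 0.36, 0, 0, -28, 0, 0.36, 0, 0, -14, 0, 0.36, 0, 0, -6, 0, 0.36, 0, 0, 0, 0, 0.36, 0, 0, 0, 0, 0.36]}}

```text
clock: 2.98
eef_pos: [582.4, -220.9, 83.5]
eef_rot: [3.14, 0.001, 1.773]
wrist_force: [0.3, -0.1, -0.5]
finger_gap: 60.1
finger_force: 0.0
```

Run:
```python
from m import *
img,d,W,ci=cloud("scene"); cv2.imwrite("pics/s1.png",cv2.resize(img[100:330,250:530],None,fx=2.6,fy=2.6))
img,d,W,ci=cloud("top");Z=W[...,2]
m=(Z>143)&(Z<158);m[:, :350]=0;m[:,440:]=0;m[:170]=0;m[255:]=0
print(rect(W,m),np.median(Z[m]))
```

```text
(array([ 563.4, -127.3]), array([120. , 100.1]), 10.7, [[495.0, -89.0], [514.0, -188.0], [632.0, -165.0], [613.0, -67.0]], 2386) 149.98058870876474
```

View pics/s1.png

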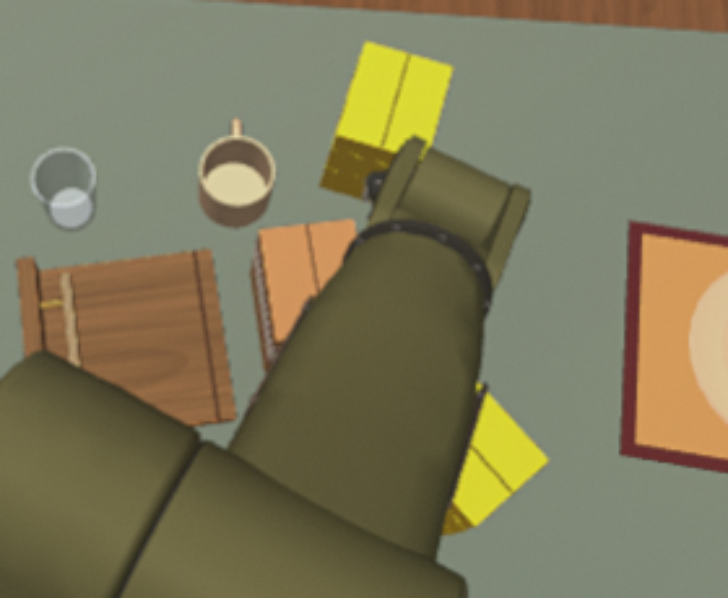

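>>> {"op": "step_arm", "data": {"series": [-1, 4.9, -1, 0, 0.36, -1, 4.9, 0, 0, 0.36, -1, 4.9, 0, 0, 0.36, -1, 4.9, 0, 0, 0.36, -1, 4.9, 0, 0, 0.36, -1, 4.9, 0, 0, 0.36, -0.4, 2, 0, 0, 0.36, -0.4, 2, 0, 0, 0.36, -0.4, 2, 0, 0, 0.36, -0.4, 2, 0, 0, 0.36, -0.4, 2, 0, 0, 0.36]}}

```text
clock: 4.45
eef_pos: [574.1, -181.4, 81.6]
eef_rot: [3.141, 0.0, 1.773]
wrist_force: [0.2, -2.5, 2.2]
finger_gap: 60.2
finger_force: 1.5
```

>>> {"op": "step_arm", "data": {"series": [-0.4, 2, 0, 0, 0.36, -0.4, 2, 0, 0, 0.36, -0.4, 2, 0, 0, 0.36, -0.4, 2, 0, 0, 0.36]}}

```text
clock: 4.95
eef_pos: [572.5, -173.2, 81.5]
eef_rot: [3.142, 0.0, 1.773]
wrist_force: [-0.2, -3.9, 3.3]
finger_gap: 60.4
finger_force: 1.6
```

```bash
cat > c.py <<'E'
from m import *
u=np.array([-.201,.980]);v=np.array([-.98,-.201]);o=np.array([513.4,66.8])
img,d,W,ci=cloud("top");Z=W[...,2]
hsv=cv2.cvtColor(img,cv2.COLOR_BGR2HSV)
m=(Z>135)&(Z<165);m[:, :330]=0;m[:,440:]=0;m[:170]=0;m[262:]=0
m&=(hsv[...,0]<18)&(hsv[...,1]>90)
P=W[m]; n=np.linalg.lstsq(np.c_[P[:,:2]-P[:,:2].mean(0),np.ones(len(P))],P[:,2],rcond=None)[0]
Q=np.c_[(P[:,:2]-o)@u,(P[:,:2]-o)@v].astype(np.float32); c,s,a=cv2.minAreaRect(Q)
print(len(P),"board-frame centre",np.round(c,1),np.round(s,1),"ang",round(a,2),"z",n[2].round(1),"slope",(n[:2]@u).round(4),(n[:2]@v).round(4), "front x",np.percentile(Q[:,0],99.5).round(1))
# front edge fit (max x per y bin)
b=np.round(Q[:,1]/4); e=np.array([[4*k,Q[b==k,0].max()] for k in np.unique(b) if (b==k).sum()>8]); e=e[1:-1]
print("front edge fit",np.polyfit(e[:,0],e[:,1],1).round(3))
E
python3 c.py
```

```text
1704 board-frame centre [-182.6  -10.4] [ 96.2 119.2] ang 0.11 z 151.1 slope -0.039 -0.0021 front x -134.6
front edge fit [   0.    -134.872]
```

>>> {"op": "step_arm", "data": {"series": [0.6, -3, 0, 0, 0.36, 0.8, -4, 0, 0, 0.36, 0.8, -4, 0, 0, 0.36, 0, 0, 0, 0, 0.36, 0, 0, 0, 0, 0.36]}}

```text
clock: 5.62
eef_pos: [574.6, -184.2, 81.3]
eef_rot: [-3.141, -0.0, 1.773]
wrist_force: [0.3, -0.0, -0.1]
finger_gap: 60.0
finger_force: 0.0
```

```bash
python3 c.py
```

```text
1904 board-frame centre [-186.5  -10.5] [119.2  95.2] ang 89.98 z 149.9 slope -0.0064 -0.0015 front x -139.1
front edge fit [-1.00000e-03 -1.39179e+02]
```

>>> {"op": "step_arm", "data": {"series": [0, 0, -1, 0, 0.36, 0, 0, -0.7, 0, 0.36, 0, 0, -0.5, 0, 0.36, 0, 0, 0, 0, 0.36]}}

```text
clock: 6.18
eef_pos: [574.6, -184.2, 79.2]
eef_rot: [-3.142, -0.0, 1.773]
wrist_force: [-0.6, -1.0, 0.9]
finger_gap: 60.3
finger_force: 0.0
```

>>> {"op": "step_arm", "data": {"series": [0, 0, -0.4, 0, 0.36, 0, 0, 0, 0, 0.36]}}

```text
clock: 6.42
eef_pos: [574.6, -184.3, 78.8]
eef_rot: [-3.142, -0.0, 1.773]
wrist_force: [-0.2, -0.5, -0.6]
finger_gap: 60.3
finger_force: 0.0
```

>>> {"op": "step_arm", "data": {"series": [0, 0, -0.4, 0, 0.36, 0, 0, 0, 0, 0.36]}}

```text
clock: 6.68
eef_pos: [574.6, -184.2, 78.4]
eef_rot: [-3.142, -0.0, 1.773]
wrist_force: [0.3, -0.8, -0.3]
finger_gap: 60.2
finger_force: 0.0
```

>>> {"op": "step_arm", "data": {"series": [-0.8, 3.9, 0, 0, 0.36, -0.8, 3.9, 0, 0, 0.36, -0.4, 2, 0, 0, 0.36, -0.4, 2, 0, 0, 0.36, -0.4, 2, 0, 0, 0.36, -0.4, 2, 0, 0, 0.36, -0.4, 2, 0, 0, 0.36, -0.4, 2, 0, 0, 0.36, -0.4, 2, 0, 0, 0.36]}}

```text
clock: 7.8
eef_pos: [570.2, -162.4, 78.4]
eef_rot: [3.142, -0.0, 1.773]
wrist_force: [0.9, -3.2, 3.0]
finger_gap: 60.1
finger_force: 1.6
```

```bash
python3 c.py
```

```text
1665 board-frame centre [-165.5  -10.5] [119.5  84.3] ang 89.77 z 151.0 slope -0.0422 0.0014 front x -123.6
front edge fit [   0.    -123.879]
```

Run:
```python
from m import *
img,d,W,ci=cloud("top"); cv2.imwrite("pics/t2.png",cv2.resize(img[160:280,320:460],None,fx=4,fy=4))
u=np.array([-.201,.980]);v=np.array([-.98,-.201]);o=np.array([513.4,66.8])
Q=(W[...,:2]-o)@u
for r in (200,208,216,224,232):
  print(r,[(c,int(Q[r,c]),int(W[r,c,2])) for c in range(352,420,6) if np.isfinite(Q[r,c])])
print(manip.read_state()["moment"],manip.read_state()["wrist_force"])
```

```text
200 [(352, -104, 16), (358, -120, -1), (364, -123, 152), (370, -136, 146), (376, -149, 152), (382, -162, 150), (388, -175, 147), (394, -187, 155), (400, -201, 149), (406, -179, 352), (412, -185, 375), (418, -196, 370)]
208 [(352, -100, 16), (358, -116, -2), (364, -125, 77), (370, -132, 148), (376, -145, 148), (382, -158, 151), (388, -170, 153), (394, -184, 148), (400, -171, 316), (406, -174, 363), (412, -181, 382), (418, -196, 356)]
216 [(352, -95, 19), (358, -111, 0), (364, -126, 0), (370, -128, 149), (376, -141, 150), (382, -154, 149), (388, -167, 148), (394, -179, 152), (400, -168, 316), (406, -167, 388), (412, -176, 389), (418, -196, 338)]
224 [(352, -91, 20), (358, -105, 18), (364, -121, 4), (370, -124, 150), (376, -137, 145), (382, -150, 151), (388, -163, 148), (394, -175, 154), (400, -160, 349), (406, -162, 399), (412, -172, 394), (418, -210, 239)]
232 [(352, -86, 17), (358, -101, 23), (364, -117, 0), (370, -124, 98), (376, -133, 145), (382, -146, 148), (388, -158, 151), (394, -172, 148), (400, -152, 383), (406, -159, 401), (412, -169, 399), (418, -177, 405)]
[-0.15625041 -0.22915934 -0.00217411] [ 1.04144331 -1.89587534  1.68825755]
```

View pics/t2.png

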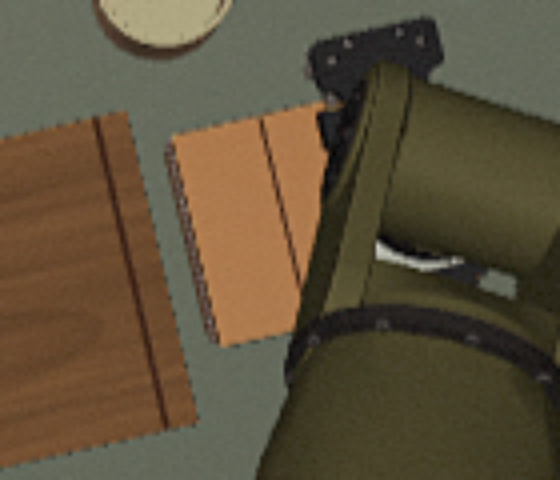

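```bash
sed -i 's/^P=W\[m\]; n/m\&=hsv[...,2]>110; m=cv2.erode(m.astype(np.uint8),np.ones((5,5)))>0 if 0 else m\nP=W[cv2.erode(m.astype(np.uint8),np.ones((7,7)))>0]; n/; s/^Q=/P=W[m]; Q=/' c.py; python3 c.py
```

```text
1578 board-frame centre [-165.7  -10.4] [119.1  84.4] ang 89.83 z 150.8 slope -0.0234 -0.0038 front x -124.0
front edge fit [ 2.00000e-03 -1.24594e+02]
```

>>> {"op": "step_arm", "data": {"series": [-0.4, 2, 0, 0, 0.36, -0.4, 2, 0, 0, 0.36, -0.4, 2, 0, 0, 0.36, -0.4, 2, 0, 0, 0.36, -0.4, 2, 0, 0, 0.36, -0.4, 2, 0, 0, 0.36]}}

```text
clock: 8.7
eef_pos: [567.8, -150.3, 78.4]
eef_rot: [-3.141, -0.0, 1.773]
wrist_force: [0.9, -1.5, 0.8]
finger_gap: 59.9
finger_force: 1.1
```

```bash
python3 c.py
```

```text
1552 board-frame centre [-153.8  -10.4] [119.2  84.9] ang 89.8 z 150.9 slope -0.0308 -0.0018 front x -111.9
front edge fit [ 2.00000e-03 -1.12315e+02]
```

>>> {"op": "step_arm", "data": {"series": [-0.3, 1.5, 0, 0, 0.36, -0.3, 1.5, 0, 0, 0.36, 0, 0, 0, 0, 0.36]}}

```text
clock: 9.12
eef_pos: [567.2, -147.3, 78.4]
eef_rot: [-3.141, -0.0, 1.773]
wrist_force: [0.9, -1.1, -0.0]
finger_gap: 59.7
finger_force: 0.6
```

>>> {"op": "step_arm", "data": {"series": [-0.2, 1, 0, 0, 0.36, 0, 0, 0, 0, 0.36]}}

```text
clock: 9.38
eef_pos: [567.0, -146.4, 78.4]
eef_rot: [-3.142, -0.0, 1.773]
wrist_force: [0.5, -0.9, -0.5]
finger_gap: 60.3
finger_force: 0.8
```

>>> {"op": "step_arm", "data": {"series": [-0.2, 1, 0, 0, 0.36, 0, 0, 0, 0, 0.36]}}

```text
clock: 9.62
eef_pos: [566.8, -145.4, 78.4]
eef_rot: [-3.142, -0.0, 1.773]
wrist_force: [-0.0, -1.3, -1.0]
finger_gap: 59.9
finger_force: 0.7
```

>>> {"op": "step_arm", "data": {"series": [0.4, -2, 0, 0, 0.36, 1.2, -6, 0, 0, 0.36, 0, 0, 0, 0, 0.36, 0, 0, 0, 0, 0.36]}}

```text
clock: 10.12
eef_pos: [568.4, -153.5, 78.4]
eef_rot: [-3.142, -0.0, 1.773]
wrist_force: [0.2, -0.1, 0.2]
finger_gap: 60.0
finger_force: 0.0
```

```bash
python3 c.py
```

```text
1643 board-frame centre [-155.   -10.6] [119.3  87.4] ang 89.99 z 150.0 slope 0.0024 -0.0027 front x -111.8
front edge fit [ 1.00000e-03 -1.12208e+02]
```

>>> {"op": "step_arm", "data": {"series": [-0.8, 4, 0, 0, 0.36, -0.6, 3, 0, 0, 0.36, -0.3, 1.3, 0, 0, 0.36, -0.3, 1.2, 0, 0, 0.36, 0, 0, 0, 0, 0.36]}}

```text
clock: 10.8
eef_pos: [566.8, -144.6, 78.9]
eef_rot: [3.141, 0.001, 1.773]
wrist_force: [1.4, -5.7, 2.6]
finger_gap: 60.4
finger_force: 3.1
```

>>> {"op": "step_arm", "data": {"series": [-0.2, 1, 0, 0, 0.36, 0, 0, 0, 0, 0.36]}}

```text
clock: 11.05
eef_pos: [566.8, -144.3, 79.2]
eef_rot: [3.14, 0.003, 1.773]
wrist_force: [1.1, -10.7, 3.6]
finger_gap: 60.1
finger_force: 5.4
```

>>> {"op": "step_arm", "data": {"series": [-0.2, 1, 0, 0, 0.36, 0, 0, 0, 0, 0.36]}}

```text
clock: 11.3
eef_pos: [566.7, -144.1, 79.4]
eef_rot: [3.14, 0.004, 1.773]
wrist_force: [1.4, -15.8, 4.7]
finger_gap: 60.0
finger_force: 7.8
```

>>> {"op": "step_arm", "data": {"series": [0.6, -3, 0, 0, 0.36, 1.2, -6, 0, 0, 0.36, 2.2, -10, 0, 0, 0.36, 2.5, -12, 0, 0, 0.36, 2.5, -12, 0, 0, 0.36, 0, 0, 20, 0, 0.36, 0, 0, 30, 0, 0.36, 0, 0, 15, 0, 0.36, 0, 0, 0, 0, 0.36]}}

```text
clock: 12.42
eef_pos: [575.4, -185.4, 144.0]
eef_rot: [3.14, 0.001, 1.773]
wrist_force: [-1.2, 0.4, -0.3]
finger_gap: 60.4
finger_force: 0.0
```

```bash
python3 c.py
```

```text
2360 board-frame centre [-160.7  -10.4] [119.5  99.9] ang 89.88 z 150.1 slope 0.0001 -0.003 front x -111.4
front edge fit [-1.00000e-03 -1.11713e+02]
```

>>> {"op": "step_arm", "data": {"series": [-1.6, 8, 0, 0, 0.36, -2.4, 12, 0, 0, 0.36, -2, 10, 0, 0, 0.36, -1, 5, 0, 0, 0.36, -0.8, 4, 0, 0, 0.36, -0.4, 2, 0.5, 0, 0.36, -0.3, 1.6, 1.3, 0, 0.36, 0, 0, 0, 0, 0.36]}}

```text
clock: 13.48
eef_pos: [566.8, -142.9, 145.8]
eef_rot: [3.141, 0.001, 1.773]
wrist_force: [1.1, -6.1, 4.6]
finger_gap: 60.0
finger_force: 2.8
```

>>> {"op": "step_arm", "data": {"series": [-0.6, 2.9, 2.7, 0, 0.36, -0.6, 2.9, 2.6, 0, 0.36, -0.6, 2.9, 2.5, 0, 0.36, -0.6, 2.9, 2.4, 0, 0.36, -0.6, 2.9, 2.3, 0, 0.36]}}

```text
clock: 14.1
eef_pos: [563.6, -127.7, 158.0]
eef_rot: [3.141, -0.0, 1.773]
wrist_force: [0.4, -3.9, 4.1]
finger_gap: 60.3
finger_force: 2.2
```

Tipping with about 4 N, as predicted. I'll keep following it up.

>>> {"op": "step_arm", "data": {"series": [-0.7, 3.5, 2.2, 0, 0.36, -0.7, 3.5, 2.1, 0, 0.36, -0.7, 3.5, 2, 0, 0.36, -0.7, 3.5, 1.9, 0, 0.36, -0.7, 3.5, 1.8, 0, 0.36, -0.8, 3.7, 1.6, 0, 0.36, -0.8, 3.7, 1.5, 0, 0.36, -0.8, 3.7, 1.4, 0, 0.36]}}

```text
clock: 15.1
eef_pos: [557.5, -98.9, 172.2]
eef_rot: [-3.141, -0.0, 1.773]
wrist_force: [1.0, -1.7, 3.7]
finger_gap: 60.4
finger_force: 1.8
```

>>> {"op": "step_arm", "data": {"series": [-0.8, 3.8, 1.6, 0, 0.36, -0.8, 3.8, 1.5, 0, 0.36, -0.8, 3.8, 1.3, 0, 0.36, -0.8, 3.8, 1.1, 0, 0.36, -0.8, 3.8, 1, 0, 0.36, -0.8, 3.8, 0.8, 0, 0.36, -0.8, 3.8, 0.8, 0, 0.36, -0.8, 3.8, 0.5, 0, 0.36]}}

```text
clock: 16.1
eef_pos: [551.2, -68.6, 180.9]
eef_rot: [3.142, -0.0, 1.773]
wrist_force: [-0.6, 0.1, 0.3]
finger_gap: 60.3
finger_force: 0.1
```

>>> {"op": "step_arm", "data": {"series": [2, -10, 3, 0, 0.36, 4, -20, 5, 0, 0.36, 4, -20, 0, 0, 0.36, 4, -20, 0, 0, 0.36, 4, -20, 0, 0, 0.36, 2, -10, 0, 0, 0.36, 0, 0, 0, 0, 0.36, 0, 0, 0, 0, 0.36]}}

```text
clock: 17.1
eef_pos: [571.2, -168.5, 188.8]
eef_rot: [-3.142, -0.0, 1.773]
wrist_force: [0.1, 0.6, 1.0]
finger_gap: 60.3
finger_force: 0.0
```

Run:
```python
from m import *
u=np.array([-.201,.980]);v=np.array([-.98,-.201]);o=np.array([513.4,66.8])
img,d,W,ci=cloud("top"); cv2.imwrite("pics/t3.png",cv2.resize(img[150:300,240:440],None,fx=3,fy=3))
Z=W[...,2]; m=(Z>105)&(Z<130); m[:,:250]=0;m[:,425:]=0;m[:165]=0;m[300:]=0
n,l,s,_=cv2.connectedComponentsWithStats(m.astype(np.uint8)); m=l==1+np.argmax(s[1:,4])
P=W[m];Q=np.c_[(P[:,:2]-o)@u,(P[:,:2]-o)@v].astype(np.float32);r=cv2.minAreaRect(Q);print(r,cv2.boxPoints(r).round(1).tolist(),np.median(P[:,2]),len(P))
```

```text
((-159.65277099609375, -9.876594543457031), (21.28516387939453, 120.49772644042969), 0.6754143238067627) [[-171.0, 50.20000076293945], [-169.60000610351562, -70.19999694824219], [-148.3000030517578, -70.0], [-149.6999969482422, 50.5]] 117.79103407793946 377
```

View pics/t3.png

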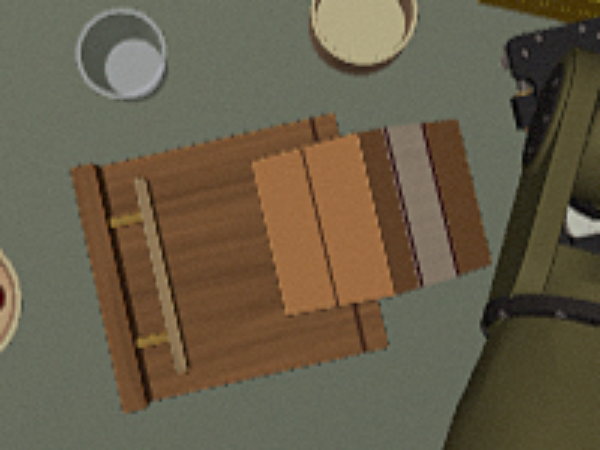

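The picture shows the carton leaning, not lying. Its orange top spans (255–390, 140–310) and its back spans (360–490, 120–300) of the crop. I'll fit the faces next.

```bash
cat > f.py <<'E'
from m import *
u=np.array([-.201,.980]);v=np.array([-.98,-.201]);o=np.array([513.4,66.8])
img,d,W,ci=cloud("top");Z=W[...,2]
X=(W[...,:2]-o)@u; Y=(W[...,:2]-o)@v
for y0 in (-50,-10,30):
    m=(abs(Y-y0)<10)&(Z>8)&(Z<185)&(X>-240)&(X<110)
    b=np.round(X/10)*10
    print(y0,[(int(k),int(np.median(Z[m&(b==k)]))) for k in np.unique(b[m])])
E
python3 f.py
```

```text
-50 [(-230, 166), (-200, 66), (-190, 77), (-180, 91), (-170, 102), (-160, 118), (-150, 130), (-140, 144), (-130, 156), (-120, 169), (-110, 177), (-100, 169), (-90, 162), (-80, 155), (-70, 147), (-60, 140), (-50, 132), (-40, 125), (-30, 18), (-20, 18), (-10, 18), (0, 18), (10, 17), (20, 18), (30, 17), (40, 18), (50, 20), (60, 58), (70, 23), (80, 20), (90, 49), (100, 68), (110, 67)]
-10 [(-200, 66), (-190, 78), (-180, 90), (-170, 102), (-160, 118), (-150, 131), (-140, 145), (-130, 157), (-120, 171), (-110, 177), (-100, 170), (-90, 162), (-80, 155), (-70, 147), (-60, 139), (-50, 131), (-40, 124), (-30, 18), (-20, 18), (-10, 17), (0, 18), (10, 18), (20, 17), (30, 17), (40, 17), (50, 19), (60, 57), (70, 17), (80, 18), (90, 47), (100, 67), (110, 67)]
30 [(-200, 65), (-190, 77), (-180, 91), (-170, 103), (-160, 116), (-150, 131), (-140, 144), (-130, 156), (-120, 171), (-110, 177), (-100, 170), (-90, 163), (-80, 154), (-70, 147), (-60, 140), (-50, 132), (-40, 125), (-30, 18), (-20, 17), (-10, 17), (0, 17), (10, 17), (20, 18), (30, 17), (40, 17), (50, 20), (60, 57), (70, 18), (80, 18), (90, 43), (100, 68), (110, 67)]
```

>>> {"op": "step_arm", "data": {"series": [-4, 20, 0, 0, 0.36, -5, 25, 0, 0, 0.36, -5, 25, 0, 0, 0.36, -4, 18, -3, 0, 0.36, -1.2, 6, -2, 0, 0.36, -0.6, 3, -1, 0, 0.36, -0.6, 3, -1, 0, 0.36, -0.6, 3, 0, 0, 0.36, -0.6, 3, 0, 0, 0.36, -0.6, 3, 0, 0, 0.36, -0.6, 3, 0, 0, 0.36, 0, 0, 0, 0, 0.36]}}

```text
clock: 18.7
eef_pos: [548.4, -56.7, 181.9]
eef_rot: [3.142, 0.0, 1.773]
wrist_force: [0.4, 1.4, 0.5]
finger_gap: 60.3
finger_force: 0.0
```

```bash
python3 f.py | tail -1; python3 -c "
from h import *;s=manip.read_state();print(s['wrist_force'],s['eef_pos'])"
```

```text
30 [(-100, 171), (-90, 174), (-80, 170), (-70, 146), (-60, 143), (-50, 133), (-40, 124), (-30, 114), (-20, 19), (-10, 17), (0, 18), (10, 17), (20, 18), (30, 17), (40, 17), (50, 19), (60, 58), (70, 19), (80, 18), (90, 46), (100, 67), (110, 67)]
[ 0.10326796 -0.89670519 -0.20505607] [548.45610176 -56.79039505 181.86604703]
```

>>> {"op": "step_arm", "data": {"series": [-0.6, 3, 0, 0, 0.36, -0.6, 3, 0, 0, 0.36, -0.6, 3, -0.5, 0, 0.36, -0.6, 3, -0.5, 0, 0.36, -0.6, 3, -0.5, 0, 0.36, -0.6, 3, -0.5, 0, 0.36, 0, 0, 0, 0, 0.36]}}

```text
clock: 19.62
eef_pos: [544.8, -38.7, 179.8]
eef_rot: [-3.142, -0.0, 1.773]
wrist_force: [1.0, -0.3, -0.2]
finger_gap: 60.2
finger_force: 0.0
```

```bash
python3 f.py | tail -1; python3 -c "
from h import *;s=manip.read_state();print(s['wrist_force'],s['eef_pos'])"
```

```text
30 [(-80, 118), (-70, 118), (-60, 118), (-40, 118), (-30, 118), (-20, 118), (-10, 117), (0, 17), (10, 17), (20, 17), (30, 18), (40, 18), (50, 20), (60, 58), (70, 18), (80, 17), (90, 43), (100, 68), (110, 67)]
[0.00968197 0.14015127 0.15141011] [544.85001727 -38.80685834 179.84713144]
```

>>> {"op": "step_arm", "data": {"series": [2, -10, 0, 0, 0.36, 4, -20, 0, 0, 0.36, 4, -20, 0, 0, 0.36, 4, -20, 0, 0, 0.36, 4, -20, 0, 0, 0.36, 1, -5, 0, 0, 0.36, 0, 0, -30, 0, 0.36, 0, 0, -40, 0, 0.36, 0, 0, -35, 0, 0.36, 0, 0, -17, 0, 0.36, 0, 0, 0, 0, 0.36]}}

```text
clock: 21.05
eef_pos: [563.7, -133.7, 57.5]
eef_rot: [-3.14, -0.001, 1.773]
wrist_force: [-0.4, 0.6, 0.7]
finger_gap: 60.2
finger_force: 0.0
```

```bash
cat > g.py <<'E'
from m import *
u=np.array([-.201,.980]);v=np.array([-.98,-.201]);o=np.array([513.4,66.8])
img,d,W,ci=cloud("top");Z=W[...,2]; hsv=cv2.cvtColor(img,cv2.COLOR_BGR2HSV)
X=(W[...,:2]-o)@u; Y=(W[...,:2]-o)@v
m=(Z>110)&(Z<125)&(X>-200)&(X<110)&(abs(Y)<110)&(hsv[...,2]>40)
n,l,s,_=cv2.connectedComponentsWithStats(m.astype(np.uint8)); m=l==1+np.argmax(s[1:,4])
Q=np.c_[X[m],Y[m]].astype(np.float32);r=cv2.minAreaRect(Q);print(np.round(r[0],1),np.round(r[1],1),round(r[2],2),cv2.boxPoints(r).round(0).tolist(),np.median(Z[m]),len(Q))
E
python3 g.py
```

```text
[-82.7  -9.9] [149.9 121. ] 0.05 [[-158.0, 50.0], [-158.0, -71.0], [-8.0, -70.0], [-8.0, 51.0]] 118.26019603969962 3357
```

>>> {"op": "step_arm", "data": {"series": [-2, 10, 0, 0, 0.36, -3, 15, 0, 0, 0.36, -2, 9, 0, 0, 0.36, -0.6, 3, 0, 0, 0.36, -0.6, 3, 0, 0, 0.36, -0.6, 3, 0, 0, 0.36, -0.6, 3, 0, 0, 0.36, -0.6, 3, 0, 0, 0.36, -0.6, 3, 0, 0, 0.36, -0.6, 3, 0, 0, 0.36]}}

```text
clock: 22.35
eef_pos: [552.7, -78.7, 57.9]
eef_rot: [3.142, 0.0, 1.773]
wrist_force: [0.5, -3.1, 2.6]
finger_gap: 60.0
finger_force: 1.5
```

>>> {"op": "step_arm", "data": {"series": [-0.6, 3, 0, 0, 0.36, -0.6, 3, 0, 0, 0.36, -0.6, 3, 0, 0, 0.36, -0.6, 3, 0, 0, 0.36, -0.6, 3, 0, 0, 0.36, -0.6, 3, 0, 0, 0.36, -0.6, 3, 0, 0, 0.36, -0.6, 3, 0, 0, 0.36, -0.6, 3, 0, 0, 0.36, -0.6, 3, 0, 0, 0.36, -0.6, 3, 0, 0, 0.36]}}

```text
clock: 23.72
eef_pos: [546.0, -45.7, 57.8]
eef_rot: [-3.142, -0.0, 1.773]
wrist_force: [-0.0, -2.5, 1.5]
finger_gap: 60.3
finger_force: 1.4
```

```bash
python3 g.py
```

```text
[-16.9  -9.9] [121.2 119.9] 89.56 [[-77.0, -70.0], [43.0, -71.0], [44.0, 50.0], [-76.0, 51.0]] 118.43870336638042 2303
```

Leading end is at +43.5 and the bar face is at about 53. I'll close in slowly.

>>> {"op": "step_arm", "data": {"series": [-0.3, 1.5, 0, 0, 0.36, -0.3, 1.5, 0, 0, 0.36, -0.3, 1.5, 0, 0, 0.36, -0.3, 1.5, 0, 0, 0.36]}}

```text
clock: 24.28
eef_pos: [544.8, -39.8, 57.8]
eef_rot: [-3.141, -0.0, 1.773]
wrist_force: [0.1, -2.0, 0.3]
finger_gap: 60.3
finger_force: 1.1
```

>>> {"op": "step_arm", "data": {"series": [-0.2, 1, 0, 0, 0.36, -0.2, 1, 0, 0, 0.36]}}

```text
clock: 24.52
eef_pos: [544.4, -37.8, 57.8]
eef_rot: [-3.141, -0.0, 1.773]
wrist_force: [0.6, -1.6, -0.6]
finger_gap: 60.4
finger_force: 0.9
```

>>> {"op": "step_arm", "data": {"series": [-0.2, 1, 0, 0, 0.36]}}

```text
clock: 24.65
eef_pos: [544.2, -36.8, 57.8]
eef_rot: [-3.141, -0.0, 1.773]
wrist_force: [1.2, -1.6, 0.3]
finger_gap: 60.3
finger_force: 0.9
```

>>> {"op": "step_arm", "data": {"series": [-0.2, 1, 0, 0, 0.36]}}

```text
clock: 24.78
eef_pos: [544.0, -35.8, 57.8]
eef_rot: [-3.141, -0.0, 1.773]
wrist_force: [0.2, -2.5, -1.0]
finger_gap: 60.1
finger_force: 0.8
```

>>> {"op": "step_arm", "data": {"series": [-0.2, 1, 0, 0, 0.36]}}

```text
clock: 24.9
eef_pos: [543.9, -35.2, 57.9]
eef_rot: [3.142, 0.001, 1.773]
wrist_force: [1.6, -10.5, 1.6]
finger_gap: 60.2
finger_force: 5.2
```

>>> {"op": "step_arm", "data": {"series": [-0.15, 0.7, 0, 0, 0.36]}}

```text
clock: 25.02
eef_pos: [543.9, -35.2, 58.1]
eef_rot: [3.141, 0.002, 1.773]
wrist_force: [1.9, -14.5, 2.0]
finger_gap: 60.4
finger_force: 7.3
```

>>> {"op": "step_arm", "data": {"series": [0.1, -0.4, 0, 0, 0.36, 0, 0, 0, 0, 0.36, 0, 0, 0, 0, 0.36]}}

```text
clock: 25.4
eef_pos: [543.9, -35.2, 58.0]
eef_rot: [3.141, 0.001, 1.773]
wrist_force: [0.5, -7.6, 1.0]
finger_gap: 60.2
finger_force: 3.7
```

>>> {"op": "step_arm", "data": {"series": [0, 0, 0, 0, 0.36, 0, 0, 0, 0, 0.36, 0, 0, 0, 0, 0.36, 0, 0, 0, 0, 0.36]}}

```text
clock: 25.9
eef_pos: [543.9, -35.2, 57.9]
eef_rot: [3.141, 0.001, 1.773]
wrist_force: [1.6, -7.4, -0.6]
finger_gap: 60.1
finger_force: 3.7
```

>>> {"op": "step_arm", "data": {"series": [-0.15, 0.7, 0, 0, 0.36, 0, 0, 0, 0, 0.36, 0, 0, 0, 0, 0.36, 0, 0, 0, 0, 0.36, 0, 0, 0, 0, 0.36]}}

```text
clock: 26.52
eef_pos: [543.9, -35.2, 58.1]
eef_rot: [3.141, 0.002, 1.773]
wrist_force: [1.1, -12.8, 1.7]
finger_gap: 60.0
finger_force: 6.5
```

>>> {"op": "step_arm", "data": {"series": [0, 0, 0, 0, 0.36, 0, 0, 0, 0, 0.36, 0, 0, 0, 0, 0.36, 0, 0, 0, 0, 0.36, 0, 0, 0, 0, 0.36]}}

```text
clock: 27.15
eef_pos: [543.9, -35.2, 58.1]
eef_rot: [3.141, 0.002, 1.773]
wrist_force: [1.4, -14.2, 1.5]
finger_gap: 60.2
finger_force: 6.5
```

Pressed for over a second at about 13 N. I'll retreat straight back, rise and check.

>>> {"op": "step_arm", "data": {"series": [0.4, -2, 0, 0, 0.36, 1, -5, 0, 0, 0.36, 2, -10, 0, 0, 0.36, 4, -20, 0, 0, 0.36, 4, -20, 0, 0, 0.36, 0, 0, 30, 0, 0.36, 0, 0, 50, 0, 0.36, 0, 0, 50, 0, 0.36, 0, 0, 20, 0, 0.36, 0, 0, 0, 0, 0.36, 0, 0, 0, 0, 0.36]}}

```text
clock: 28.52
eef_pos: [554.7, -91.4, 206.5]
eef_rot: [-3.14, -0.001, 1.772]
wrist_force: [-1.2, -0.0, -0.7]
finger_gap: 60.1
finger_force: 0.0
```

```bash
python3 g.py; python3 -c "
from h import *
cv2.imwrite('pics/t4.png',cv2.resize(manip.camera('top')[0][130:300,180:440],None,fx=3,fy=3))"
```

```text
[-21.6 -10. ] [150.6 120.7] 0.09 [[-97.0, 50.0], [-97.0, -70.0], [54.0, -70.0], [54.0, 50.0]] 118.2837120884218 3448
```

View pics/t4.png

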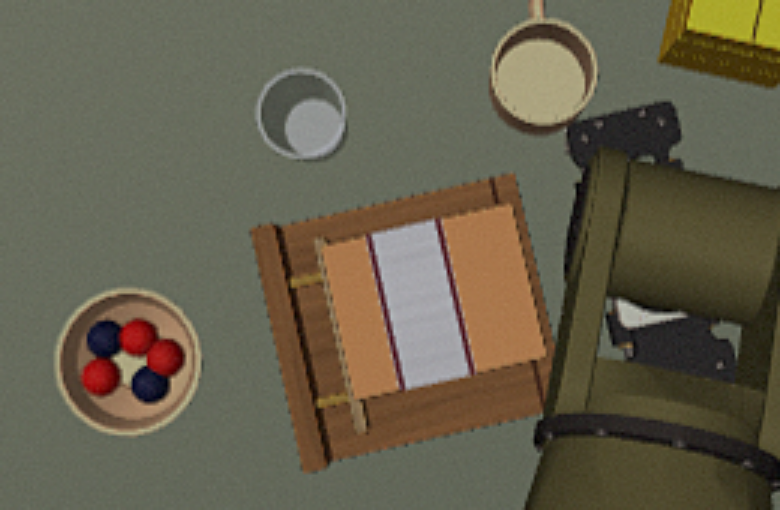

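The picture shows the carton lying square, flush on the bar at (340,320). The mug (543,75), tumbler (301,113) and bowl (128,362) have not moved.

```bash
python3 -c "
from cell import manip
print(manip.sign_off())"
```

```text
the job is handed in; nothing more can be done
None
```

I've handed the job in: the carton lies flat and square on the board against the stop bar, after pressing at 7–14 N for about two seconds (target about 11 N); the highest push reading I saw was about 16 N, and the mug, tumbler and bowl were left where they stood; sign-off returned no verdict.

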